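Swap the wobbly peg of the bench stand

TASK

One of the three holes of the wooden peg stand has worn wide, so that its peg wobbles although it looks like the others. Rock each peg gently from side to side to feel which one has play, draw that peg out and drop it in the bowl, then fit the knob-topped oversize peg from its holder into the worn hole, fully home on its shoulder. Leave the two firm pegs seated, never strain a peg, and do not disturb the tape measure or the polish tin.

Things in the scene. Friction and masses are not known exactly. Their poses are not given: they have to be found in the camera images.
- stand: fixed hardwood frame 66 x 250 x 32 mm, three square steel bushes 75 mm apart along its y; origin at its underside's centre, z up; bush tops at 33 mm. Holes 26 mm deep, hidden by the pegs' shoulders: two 15 mm wide (a peg gives about 1 mm either way, then stops hard), the worn one, anywhere, 23 mm (a peg slides 4 mm either way, freely if eased up 1 mm). 5 N of push is enough to tell.
- hole_left (a point): centre of the mouth of the hole at the stand's +y end, at the height of the bush's top
- hole_middle (a point): centre of the mouth of the middle hole, same height
- hole_right (a point): centre of the mouth of the hole at the stand's -y end, same height
- peg_left: light-wood peg, 60 g, in the left hole at the start. Round: tenon 14 mm dia, 22 mm long (last 3 mm tapered); shoulder disc 36 mm dia, 6 mm thick, resting on the bush; plain grip 28 mm dia from 6 to 49 mm above the shoulder's underside, flat top. Origin on its axis at the shoulder's underside; z up along the peg. Not locked: it lifts straight out.
- peg_middle: light-wood peg, 60 g, in the middle hole at the start. Round: tenon 14 mm dia, 22 mm long (last 3 mm tapered); shoulder disc 36 mm dia, 6 mm thick, resting on the bush; plain grip 28 mm dia from 6 to 49 mm above the shoulder's underside, flat top. Origin on its axis at the shoulder's underside; z up along the peg. Not locked: it lifts straight out.
- peg_right: light-wood peg, 60 g, in the right hole at the start. Round: tenon 14 mm dia, 22 mm long (last 3 mm tapered); shoulder disc 36 mm dia, 6 mm thick, resting on the bush; plain grip 28 mm dia from 6 to 49 mm above the shoulder's underside, flat top. Origin on its axis at the shoulder's underside; z up along the peg. Not locked: it lifts straight out.
- spare: oversize peg, 60 g, known by the small round knob on top (20 mm dia, 46 to 60 mm up). Tenon 20 mm dia, 22 mm long (last 3 mm tapered to 14 mm), shoulder disc 36 mm dia, 6 mm thick, grip 28 mm dia from 6 to 46 mm above the shoulder's underside; origin there, on the axis, z up. Stands loosely in the holder. Goes into the worn hole only, 1.5 mm to spare all round.
- holder: fixed square dark wood block 70 x 70 x 30 mm with a hole 26 mm wide and 26 mm deep in which the spare stands; origin at the centre of its underside
- bowl: dark round bowl, 96 mm wide at the rim, 46 mm high, open at the top, inner floor 7 mm up and about 40 mm wide, loose, 0.6 kg; origin at the centre of its underside
- tape_measure: yellow tape measure lying flat, 58 x 69 x 29 mm, a bystander; origin at the centre of its underside
- polish_tin: flat round polish tin, 68 mm wide and 22 mm high, a bystander; origin at the centre of its underside
Not all that is in view belongs to the job. Leave any blue or red look-alike of the spare alone. Leave any green look-alike of the peg_middle alone.

How it is judged (in metres and radians):
On the way:
1. one peg lies released in the bowl while the other two pegs are seated and the oversize peg is not yet in the stand ((((horizontal distance between peg_left and bowl below 0.05 m and height (world z) of peg_left below 0.07 m and contact force between the fingers and peg_left below 0.05 N and linear speed of peg_left below 0.05 m/s) and (horizontal distance between peg_middle and hole_middle below 0.006 m and z of peg_middle in the frame of stand below 0.036 m and angle between peg_middle's own z axis and vertical below 0.08 rad) and (horizontal distance between peg_right and hole_right below 0.006 m and z of peg_right in the frame of stand below 0.036 m and angle between peg_right's own z axis and vertical below 0.08 rad) and horizontal distance between spare and holder below 0.02 m) or ((horizontal distance between peg_middle and bowl below 0.05 m and height (world z) of peg_middle below 0.07 m and contact force between the fingers and peg_middle below 0.05 N and linear speed of peg_middle below 0.05 m/s) and (horizontal distance between peg_left and hole_left below 0.006 m and z of peg_left in the frame of stand below 0.036 m and angle between peg_left's own z axis and vertical below 0.08 rad) and (horizontal distance between peg_right and hole_right below 0.006 m and z of peg_right in the frame of stand below 0.036 m and angle between peg_right's own z axis and vertical below 0.08 rad) and horizontal distance between spare and holder below 0.02 m) or ((horizontal distance between peg_right and bowl below 0.05 m and height (world z) of peg_right below 0.07 m and contact force between the fingers and peg_right below 0.05 N and linear speed of peg_right below 0.05 m/s) and (horizontal distance between peg_left and hole_left below 0.006 m and z of peg_left in the frame of stand below 0.036 m and angle between peg_left's own z axis and vertical below 0.08 rad) and (horizontal distance between peg_middle and hole_middle below 0.006 m and z of peg_middle in the frame of stand below 0.036 m and angle between peg_middle's own z axis and vertical below 0.08 rad) and horizontal distance between spare and holder below 0.02 m))), for 0.2 s.
At the end, for the whole second after the job is handed in: The wobbly peg lies released in the bowl (within 50 mm of its axis, below 70 mm); the oversize peg stands in that peg's hole and the other two pegs in theirs, each within 6 mm of the hole's axis, shoulder within 3 mm of the bush, upright within 0.08 rad, at rest ((((horizontal distance between peg_left and bowl below 0.05 m and height (world z) of peg_left below 0.07 m and contact force between the fingers and peg_left below 0.05 N and linear speed of peg_left below 0.05 m/s) and (horizontal distance between peg_middle and hole_middle below 0.006 m and z of peg_middle in the frame of stand below 0.036 m and angle between peg_middle's own z axis and vertical below 0.08 rad) and (horizontal distance between peg_right and hole_right below 0.006 m and z of peg_right in the frame of stand below 0.036 m and angle between peg_right's own z axis and vertical below 0.08 rad) and (horizontal distance between spare and hole_left below 0.006 m and z of spare in the frame of stand below 0.036 m and angle between spare's own z axis and vertical below 0.08 rad)) or ((horizontal distance between peg_middle and bowl below 0.05 m and height (world z) of peg_middle below 0.07 m and contact force between the fingers and peg_middle below 0.05 N and linear speed of peg_middle below 0.05 m/s) and (horizontal distance between peg_left and hole_left below 0.006 m and z of peg_left in the frame of stand below 0.036 m and angle between peg_left's own z axis and vertical below 0.08 rad) and (horizontal distance between peg_right and hole_right below 0.006 m and z of peg_right in the frame of stand below 0.036 m and angle between peg_right's own z axis and vertical below 0.08 rad) and (horizontal distance between spare and hole_middle below 0.006 m and z of spare in the frame of stand below 0.036 m and angle between spare's own z axis and vertical below 0.08 rad)) or ((horizontal distance between peg_right and bowl below 0.05 m and height (world z) of peg_right below 0.07 m and contact force between the fingers and peg_right below 0.05 N and linear speed of peg_right below 0.05 m/s) and (horizontal distance between peg_left and hole_left below 0.006 m and z of peg_left in the frame of stand below 0.036 m and angle between peg_left's own z axis and vertical below 0.08 rad) and (horizontal distance between peg_middle and hole_middle below 0.006 m and z of peg_middle in the frame of stand below 0.036 m and angle between peg_middle's own z axis and vertical below 0.08 rad) and (horizontal distance between spare and hole_right below 0.006 m and z of spare in the frame of stand below 0.036 m and angle between spare's own z axis and vertical below 0.08 rad))) and linear speed of spare below 0.02 m/s); the robot touches nothing.
It fails at once if more than one of the three pegs is drawn up out of the stand (z of each of peg_left, peg_middle in the frame of stand above 0.041 m or z of each of peg_middle, peg_right in the frame of stand above 0.041 m or z of each of peg_left, peg_right in the frame of stand above 0.041 m).
It fails at once if a peg is strained: the stand's frame is pushed with more than 12 N (contact force between stand and anything else above 12 N).
It fails at once if the tape measure or the polish tin is pushed more than 25 mm (distance of any of tape_measure, polish_tin from where it was at the start of the episode above 0.025 m).
It also fails if it takes over 64 s, if anything falls off the work surface, if the arm or the gripper's body presses on something with over 40 N, if the wrist force passes 120 N, or if a joint passes its speed limit or range.

ROBOT

A 6-joint arm with a two-finger parallel gripper is mounted at the origin on a cart in front of the work surface, level with it; the furniture and walls round the work are solid. World frame = base frame: x ahead of the robot, y to its left, z up, the work surface at z = 0. Lengths are in mm, angles in rad, forces in N, time in s.
With the tool pointing down it reaches from about 275 to 875 mm from the base axis. Payload 12.5 kg.
Tool frame: the origin (TCP) lies at the very end of the fingers, on their centre line; the grasp point (between the pads) lies 19 mm behind it; z points along the fingers, y is the line along which they close (so a half turn about z gives the same grasp; the last joint's range is limited). The gripper opens to 85 mm and grips with 20 to 120 N. Pads are 22 mm wide; open, the fingers measure 114 mm over their backs; the gripper's body (76 mm by 85 mm) begins 54 mm behind the grasp point. The pads swing forward as they close: fully open they stand 13 mm farther back than shut.
Start: joints at [1.074, 0.351, 1.652, -0, 1.139, -0.085], TCP at [220.111, 504.02, 231.29] pointing down, gripper open.
Joint ranges: [-2.75, 2.75], [-0.79, 2.1], [0.01, 2.65], [-1.57, 4.71], [0.07, 3.14], [-2.87, 2.87]. Speed limits (rad/s): [2.22, 2.22, 2.79, 3.14, 3.14, 3.14].

INTERFACE

Orientations are given as a unit quaternion [x, y, z, w].
In Python, from bench import monitor, cams, sign_off gives the robot as it stands.
- The arm moves only by the tool servo_tool, never from a script. Its argument "rows" is a list of rows, each a list of 7 numbers: the turn, a rotation vector about the tool's x, y, z in rad, then the shift along the tool's x, y, z in m, then the finger opening in m, from 0 to 0.0854. A call has 1 to 8 rows; each row is the pose to reach, as a shift and turn from the pose commanded when the call began, along the tool's axes at that moment; what a row does not reach only later rows make up. A row lasts 1/10 s, in which the tool goes at most 50 mm and 8.59 degrees, less where a joint would pass 70% of its speed; a pose out of reach is approached as far as the arm can. A call with a gripper value outside its range is refused whole. The fingers move at their own pace and stop on an object; the grip force is fixed at half the most. Time passes only in rows, so rows that repeat a pose let the fingers close. It gives the time, the measured TCP pose, the force, the opening and the grip force at its end, in the units of the state.
- monitor.get_obs(): the state, without advancing time (a new reading comes with each control period).
- cams.grab_frame(name): name is "side" or "top" or "wrist"; returns (picture, depth): 420x560x3 uint8, blue, green, red; 420x560 float32, mm along the optical axis (not along the pixel's ray), 0 where there is no reading.
- cams.camera_info(name): a dict with "fx", "fy", "cx", "cy" (pixels), "R" (3x3) and "t" (3): a world point X has camera coordinates R X + t; the wrist camera has in their place "T_tool_cam" (4x4, takes a point from camera to tool coordinates, whose origin is the TCP and whose axes are the flange's). Camera axes: x right, y down, z forward; pixel columns grow to the right and rows downward; lengths in mm; the calibration is good to about 2 mm. A picture is of the moment at which its call begins: read the wrist's pose just before it. camera_info takes no time and is no camera call.
- sign_off(): hands the job in; it is judged then, once.
The state is a dict: "clock": time; "joint_pos": joint angles; "qvel": joint speeds; "tau": joint torques, N m; "eef_pos": TCP position; "tool_rot": TCP orientation; "contact_force": force on the tool from outside, world axes, zero at the start; "moment": the same for the moment, N m; "grip_width": finger opening in mm; "grip_force": force on a finger pad.
Only numpy, scipy, OpenCV 4.12 (cv2) and the standard library are available. Lean on these libraries where they do the work, as an engineer would, in place of code of your own. Each camera call takes 0.05 s, during which the arm holds its last target. There are 200 camera calls.

## Working session

There is one attempt and no reset: what is moved stays moved. The work goes in short steps, Python scripts to look and compute and a tool call to move; the robot and the scene stay as the last step left them, time stands still between calls to the robot, and variables do not carry over. Pictures are saved under pics/ and viewed, at most 10 in all, crops included, and the job is handed in when it is done.

Besides the shell and the picture viewer there is one more tool, called by a JSON object that holds its "api" and its "payload", one argument or row to a line. servo_tool: Moves the arm, as the interface text tells. Its arguments: {"type":"object","properties":{"rows":{"type":"array"}},"required":["rows"]}

```bash
mkdir -p pics; ls; python3 - <<'E'
from bench import monitor,cams
import cv2,numpy as np
print(monitor.get_obs())
for n in("top","side"):
    p,d=cams.grab_frame(n); cv2.imwrite(f"pics/{n}0.png",p); np.save(f"{n}0.npy",d); print(n,cams.camera_info(n))
print(cams.camera_info("wrist"))
E
```

```text
pics
{'clock': 0.0, 'joint_pos': array([ 1.07437437e+00,  3.51249288e-01,  1.65244489e+00,  1.35328914e-05,
        1.13912058e+00, -8.45826276e-02]), 'qvel': array([ 0.00084507, -0.00153987, -0.00196179,  0.00051158, -0.00066674,
        0.00127529]), 'tau': array([ 1.06503943e-03, -5.06100690e+01, -2.91398442e+01, -9.16562408e-05,
        4.61306030e-03, -3.23179461e-05]), 'eef_pos': array([219.96183544, 503.72214586, 230.74337564]), 'tool_rot': array([ 2.04470216e-01,  9.78872595e-01, -5.83688565e-04, -1.80912160e-04]), 'contact_force': array([ 0.1639351,  0.1159584, -0.0371311]), 'moment': array([-0.0463031 ,  0.00241288,  0.01754175]), 'grip_force': 0.0, 'grip_width': 85.39870936564533}
top {'fx': 533.5150439302956, 'fy': 533.5150439302956, 'cx': 282.16938315243556, 'cy': 213.84187946617288, 'R': array([[-0.00849362, -0.99994851,  0.00555257],
       [-0.99511893,  0.00790639, -0.09836565],
       [ 0.09831668, -0.00636095, -0.99513485]]), 't': array([   6.85210934,  537.97422041, 1175.16953562])}
side {'fx': 401.9497347099779, 'fy': 401.9497347099779, 'cx': 272.1843951885241, 'cy': 208.63001256616846, 'R': array([[-0.94220108, -0.33414418, -0.0245927 ],
       [-0.17597871,  0.55600225, -0.81233798],
       [ 0.2851116 , -0.76105793, -0.58266818]]), 't': array([528.18225176, 116.20727548, 775.77953311])}
{'fx': 333.4591344221518, 'fy': 333.4591344221518, 'cx': 275.19370936099875, 'cy': 209.2550044536944, 'T_tool_cam': array([[-1.81950196e-04, -9.63189164e-01, -2.68824480e-01,
         6.77751065e+01],
       [ 9.99999839e-01, -3.19693476e-04,  4.68614782e-04,
         3.81475664e-01],
       [-5.37306112e-04, -2.68824351e-01,  9.63189067e-01,
        -1.43236528e+02],
       [ 0.00000000e+00,  0.00000000e+00,  0.00000000e+00,
         1.00000000e+00]])}
```

View pics/top0.png

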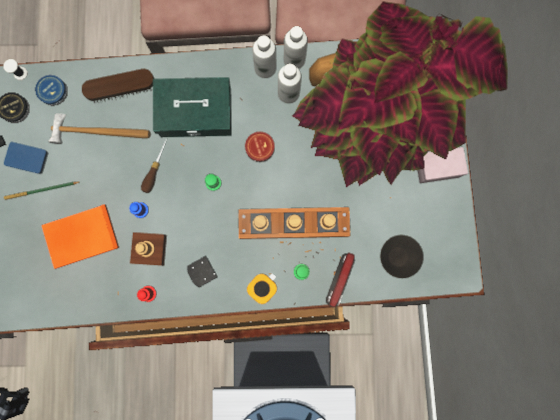

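View pics/side0.png

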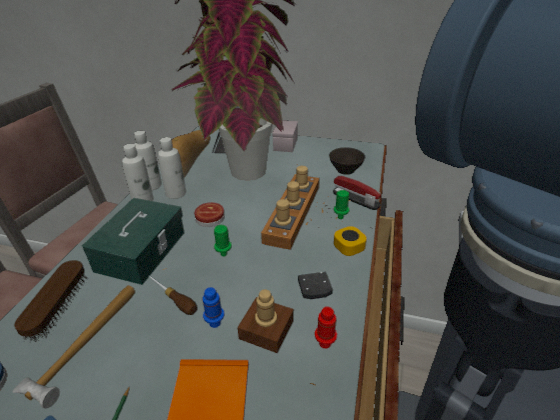

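Top view: three light pegs in the stand at about (260,222), (294,222), (329,222). The spare has a knob and stands in the dark holder at (144,248). The bowl is at (402,256), the tape at (262,289) and the tin at (260,147). Look-alikes are blue (138,209), red (146,294) and green (212,181) and (302,272). I choose the wooden one in the holder. Next I locate these and take one close crop.

```bash
cat > h.py <<'E'
import numpy as np
from bench import cams,monitor
def ray(n,u,v,z):
    c=cams.camera_info(n);R=np.array(c["R"]);t=np.array(c["t"])
    o=-R.T@t;d=R.T@np.array([(u-c["cx"])/c["fx"],(v-c["cy"])/c["fy"],1]);return o+d*(z-o[2])/d[2]
def pt(n,u,v,d):
    c=cams.camera_info(n);R=np.array(c["R"]);t=np.array(c["t"])
    return R.T@(d*np.array([(u-c["cx"])/c["fx"],(v-c["cy"])/c["fy"],1])-t)
def cloud(n,d):
    c=cams.camera_info(n);R=np.array(c["R"]);t=np.array(c["t"])
    v,u=np.mgrid[:420,:560]
    P=np.stack([(u-c["cx"])/c["fx"]*d,(v-c["cy"])/c["fy"]*d,d],-1)
    return (P-t)@R
E
python3 - <<'E'
from h import *; import cv2
d=np.load("top0.npy");C=cloud("top",d);Z=C[...,2]
def m(name,u,v,r,z0,z1):
    s=np.s_[v-r:v+r+1,u-r:u+r+1];k=(Z[s]>z0)&(Z[s]<z1)&(d[s]>0);P=C[s][k]
    print(name,k.sum(),P.mean(0).round(1),"mid",((P.min(0)+P.max(0))/2).round(1),"size",np.ptp(P,axis=0).round(0))
for u in(260,294,329): m("peg",u,222,16,74,90)
m("spare top",144,248,14,80,100);m("spare grip",144,248,14,65,100);m("holder",148,249,25,22,36)
m("bowl",402,256,28,38,52)
m("tape",262,289,20,20,40);m("tin",260,147,18,14,32);m("green",302,272,12,30,90);m("knife",342,278,22,8,60);m("stand",294,222,58,24,40)
im=cv2.imread("pics/top0.png")
cv2.imwrite("pics/crop1.png",cv2.resize(im[175:315,115:365],None,fx=3.2,fy=3.2,interpolation=2)[:600,:800])
# plant extents
k=(d>0)&(Z>60)&(C[...,0]<720)&(C[...,1]<60)&(C[...,0]>400);print("plant",C[k].min(0),C[k].max(0))
for y in range(-350,60,50):
    q=(d>0)&(Z>110)&(abs(C[...,1]-y)<25)&(C[...,0]<900)
    if q.any(): print(y,C[q][:,0].min().round(),C[q][:,2].min().round(),C[q][:,2].max().round())
E
```

```text
peg 131 [517.9  50.6  81.4] mid [517.6  50.6  81.3] size [26. 26. 12.]
peg 127 [518.7 -23.9  81. ] mid [519.4 -23.7  80.4] size [26. 24. 12.]
peg 127 [519.5 -98.5  81.1] mid [519.7 -98.   80.3] size [24. 26. 12.]
spare top 76 [463.  303.4  88.6] mid [462.8 302.6  87.5] size [19. 21. 15.]
spare grip 143 [462.5 301.7  81.8] mid [463.2 303.9  80.1] size [28. 25. 30.]
holder 802 [462.9 302.   30.3] mid [463.7 304.8  29. ] size [72. 75. 14.]
bowl 294 [ 440.8 -265.4   42.9] mid [ 441.  -260.    44.3] size [93. 96. 13.]
tape 624 [372.6  49.   28.1] mid [372.8  49.8  27.5] size [66. 65. 14.]
tin 693 [695.6  52.7  21.8] mid [696.6  53.   21.7] size [68. 67. 15.]
green 148 [410.  -38.5  66.7] mid [408.6 -37.3  52.9] size [29. 29. 46.]
knife 547 [ 392.9 -126.4   38.1] mid [ 393.3 -127.3   31.5] size [98. 65. 47.]
stand 2952 [511.1 -23.3  31.6] mid [470.9 -26.   32.1] size [164. 251.  16.]
plant [ 400.00028744 -542.84792461   60.00235791] [719.99007353  59.54524961 612.4068203 ]
-350 720.0 287.0 287.0
-300 609.0 161.0 564.0
-250 585.0 170.0 587.0
-200 570.0 167.0 612.0
-150 575.0 142.0 609.0
-100 586.0 132.0 531.0
-50 619.0 110.0 444.0
0 650.0 110.0 370.0
50 862.0 110.0 156.0
```

View pics/crop1.png

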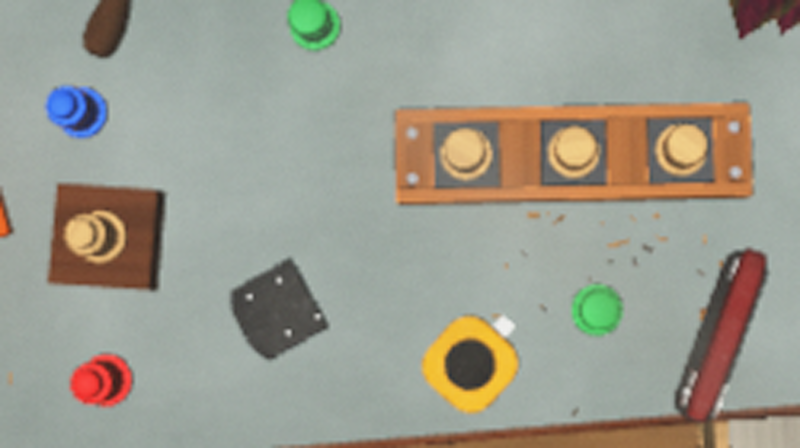

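The crop confirms the spare: it has a knob and stands in the dark holder at crop (85,235). The pegs stand at x≈518, y≈51/-24/-98. Pegs' and holder's heights come out as given. I'll cage each peg with narrowed fingers and push gently along x to compare where each one stops.

{"api": "servo_tool", "payload": {
  "rows": [
    [0, 0, 1.15, -0.454, -0.296, 0.08, 0.036],
    [0, 0, 1.15, -0.454, -0.296, 0.08, 0.036],
    [0, 0, 1.15, -0.454, -0.296, 0.08, 0.036],
    [0, 0, 1.15, -0.454, -0.296, 0.08, 0.036],
    [0, 0, 1.15, -0.454, -0.296, 0.08, 0.036],
    [0, 0, 1.15, -0.454, -0.296, 0.08, 0.036],
    [0, 0, 1.15, -0.454, -0.296, 0.08, 0.036],
    [0, 0, 1.15, -0.454, -0.296, 0.08, 0.036]
  ]
}}

```text
clock: 0.9
eef_pos: [438.1, 171.4, 172.6]
tool_rot: [0.706, 0.708, 0.0, -0.0]
contact_force: [0.5, 1.6, 0.5]
grip_width: 36.0
grip_force: 0.0
```

{"api": "servo_tool", "payload": {
  "rows": [
    [0, 0, 0, -0.05, 0.033, 0.02, 0.036],
    [0, 0, 0, -0.09, 0.06, 0.03, 0.036],
    [0, 0, 0, -0.1, 0.066, 0.035, 0.036],
    [0, 0, 0, -0.1, 0.066, 0.035, 0.036],
    [0, 0, 0, -0.1, 0.066, 0.035, 0.036]
  ]
}}

```text
clock: 1.4
eef_pos: [503.9, 73.9, 137.5]
tool_rot: [0.704, 0.71, -0.0, -0.0]
contact_force: [0.5, 0.5, -0.1]
grip_width: 35.7
grip_force: 0.0
```

```bash
python3 - <<'E'
from h import *; import cv2
o=monitor.get_obs();p,d=cams.grab_frame("wrist");print(o["eef_pos"],o["tool_rot"],o["contact_force"])
cv2.imwrite("pics/w1.png",p)
from scipy.spatial.transform import Rotation as Ro
c=cams.camera_info("wrist");T=c["T_tool_cam"];R=Ro.from_quat(o["tool_rot"]).as_matrix()
v,u=np.mgrid[:420,:560];P=np.stack([(u-c["cx"])/c["fx"]*d,(v-c["cy"])/c["fy"]*d,d],-1)
W=(P@T[:3,:3].T+T[:3,3])@R.T+o["eef_pos"]
Q=W[(d>0)&(W[...,2]>74)&(W[...,2]<90)&(abs(W[...,0]-518)<25)]
for y in(51,-24,-98):
    q=Q[abs(Q[:,1]-y)<20]
    if len(q): print(y,len(q),q.mean(0).round(1),((q.min(0)+q.max(0))/2).round(1),np.ptp(q,axis=0).round(1))
E
```

```text
[503.86148217  73.87207251 137.53597083] [ 7.04285974e-01  7.09916134e-01 -3.81625776e-04 -4.51442370e-04] [ 0.49756089  0.54868049 -0.14757519]
51 1329 [517.9  51.5  81.7] [517.8  49.5  79.3] [25.8 27.3 10.6]
-24 718 [518.3 -17.7  80.5] [519.8 -19.5  79.1] [27.  16.6 10.1]
```

{"api": "servo_tool", "payload": {
  "rows": [
    [0, 0, 0, -0.023, 0.014, 0.01, 0.036],
    [0, 0, 0, -0.023, 0.014, 0.035, 0.036],
    [0, 0, 0, -0.023, 0.014, 0.047, 0.036],
    [0, 0, 0, -0.023, 0.014, 0.065, 0.036],
    [0, 0, 0, -0.023, 0.014, 0.08, 0.036],
    [0, 0, 0, -0.023, 0.014, 0.091, 0.036],
    [0, 0, 0, -0.023, 0.014, 0.091, 0.036],
    [0, 0, 0, -0.023, 0.014, 0.091, 0.036]
  ]
}}

```text
clock: 2.25
eef_pos: [518.5, 51.5, 47.3]
tool_rot: [0.704, 0.711, 0.0, 0.0]
contact_force: [0.8, -0.6, 0.2]
grip_width: 36.1
grip_force: 0.0
```

{"api": "servo_tool", "payload": {
  "rows": [
    [0, 0, 0, 0, 0.001, 0, 0.036],
    [0, 0, 0, 0, 0.002, 0, 0.036],
    [0, 0, 0, 0, 0.003, 0, 0.036],
    [0, 0, 0, 0, 0.0035, 0, 0.036],
    [0, 0, 0, 0, 0.0035, 0, 0.036],
    [0, 0, 0, 0, 0.0035, 0, 0.036]
  ]
}}

```text
clock: 2.85
eef_pos: [522.0, 51.0, 46.9]
tool_rot: [0.704, 0.71, 0.0, 0.0]
contact_force: [0.1, 0.4, 0.5]
grip_width: 36.1
grip_force: 0.0
```

{"api": "servo_tool", "payload": {
  "rows": [
    [0, 0, 0, 0, 0.0005, 0, 0.036],
    [0, 0, 0, 0, 0.001, 0, 0.036],
    [0, 0, 0, 0, 0.001, 0, 0.036],
    [0, 0, 0, 0, 0.001, 0, 0.036]
  ]
}}

```text
clock: 3.25
eef_pos: [523.0, 51.1, 46.9]
tool_rot: [0.704, 0.71, -0.0, 0.0]
contact_force: [-0.1, -0.6, -0.3]
grip_width: 36.0
grip_force: 0.2
```

{"api": "servo_tool", "payload": {
  "rows": [
    [0, 0, 0, 0, 0.0005, 0, 0.036],
    [0, 0, 0, 0, 0.0005, 0, 0.036],
    [0, 0, 0, 0, 0.0005, 0, 0.036]
  ]
}}

```text
clock: 3.55
eef_pos: [523.5, 51.1, 46.9]
tool_rot: [0.704, 0.71, 0.0, 0.0]
contact_force: [0.2, -0.4, -0.7]
grip_width: 35.9
grip_force: 0.1
```

{"api": "servo_tool", "payload": {
  "rows": [
    [0, 0, 0, 0, 0.0005, 0, 0.036],
    [0, 0, 0, 0, 0.0005, 0, 0.036],
    [0, 0, 0, 0, 0.0005, 0, 0.036]
  ]
}}

```text
clock: 3.85
eef_pos: [524.0, 51.1, 46.9]
tool_rot: [0.704, 0.71, 0.0, 0.0]
contact_force: [-0.2, 0.2, -0.2]
grip_width: 36.1
grip_force: 0.1
```

{"api": "servo_tool", "payload": {
  "rows": [
    [0, 0, 0, 0, 0.0005, 0, 0.036],
    [0, 0, 0, 0, 0.0005, 0, 0.036],
    [0, 0, 0, 0, 0.0005, 0, 0.036]
  ]
}}

```text
clock: 4.15
eef_pos: [524.5, 51.1, 46.9]
tool_rot: [0.704, 0.71, 0.0, 0.0]
contact_force: [0.1, -0.1, -0.0]
grip_width: 35.8
grip_force: 0.1
```

{"api": "servo_tool", "payload": {
  "rows": [
    [0, 0, 0, 0, 0.0005, 0, 0.036],
    [0, 0, 0, 0, 0.0005, 0, 0.036],
    [0, 0, 0, 0, 0.0005, 0, 0.036]
  ]
}}

```text
clock: 4.45
eef_pos: [525.0, 51.1, 46.9]
tool_rot: [0.704, 0.71, 0.0, 0.0]
contact_force: [0.3, 0.5, -0.0]
grip_width: 35.9
grip_force: 0.1
```

```bash
cat >> h.py <<'E'
from scipy.spatial.transform import Rotation as Ro
def wcloud():
    o=monitor.get_obs();p,d=cams.grab_frame("wrist")
    c=cams.camera_info("wrist");T=c["T_tool_cam"];R=Ro.from_quat(o["tool_rot"]).as_matrix()
    v,u=np.mgrid[:420,:560];P=np.stack([(u-c["cx"])/c["fx"]*d,(v-c["cy"])/c["fy"]*d,d],-1)
    return p,d,(P@T[:3,:3].T+T[:3,3])@R.T+o["eef_pos"],o
E
python3 - <<'E'
from h import *; import cv2
p,d,W,o=wcloud();cv2.imwrite("pics/w2.png",p)
t,_=cams.grab_frame("top");cv2.imwrite("pics/t2.png",cv2.resize(t[190:260,225:365],None,fx=5,fy=5))
Q=W[(d>0)&(W[...,2]>74)&(W[...,2]<90)&(abs(W[...,0]-518)<25)&(abs(W[...,1]-51)<22)];print(len(Q),Q.mean(0) if len(Q) else 0)
E
```

```text
5254 [518.23959827  52.80568937  81.83727025]
```

View pics/w2.png

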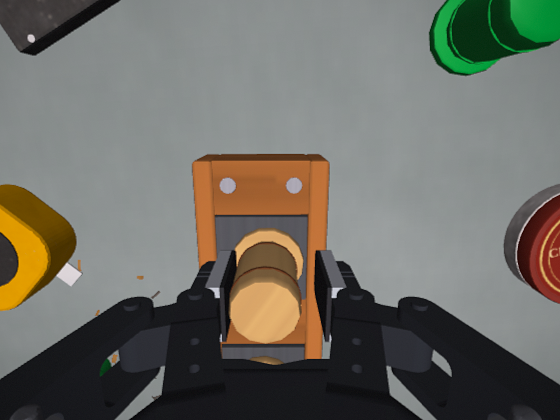

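The view shows the left peg between the pads: left pad at about x=222, peg 230–300, right pad at about 322. The peg may not be touched yet, so I measure pads against peg.

```bash
python3 - <<'E'
from h import *
p,d,W,o=wcloud();print(o["eef_pos"],o["grip_width"])
for v in (270,285,300):
    r=[(u,*W[v,u].round(0)) for u in range(200,345,4)]
    print(v,[(int(a),int(b),int(c),int(e)) for a,b,c,e in r])
k=(d>0)&(abs(W[...,2]-82)<2)&(abs(W[...,1]-51)<20)&(abs(W[...,0]-520)<17);print(W[k].min(0),W[k].max(0))
d=cams.grab_frame("top")[1];C=cloud("top",d)
for u in(260,294,329):
    s=C[206:238,u-16:u+17].reshape(-1,3);s=s[(s[:,2]>74)&(s[:,2]<90)];print(u,len(s),s.mean(0).round(1))
E
```

```text
[525.00307479  51.07294844  46.87749788] 36.171204596960585
270 [(200, 494, 58, 64), (204, 496, 58, 64), (208, 497, 58, 63), (212, 501, 62, 72), (216, 503, 62, 73), (220, 504, 62, 73), (224, 506, 62, 72), (228, 507, 62, 72), (232, 508, 58, 64), (236, 508, 52, 52), (240, 511, 58, 64), (244, 513, 60, 68), (248, 515, 61, 69), (252, 516, 62, 73), (256, 518, 63, 73), (260, 520, 63, 73), (264, 521, 63, 73), (268, 523, 63, 74), (272, 524, 63, 74), (276, 526, 63, 73), (280, 527, 62, 72), (284, 529, 61, 70), (288, 531, 59, 66), (292, 532, 57, 62), (296, 535, 50, 46), (300, 538, 46, 39), (304, 540, 43, 33), (308, 542, 43, 33), (312, 545, 43, 32), (316, 543, 54, 55), (320, 544, 59, 66), (324, 544, 62, 72), (328, 546, 62, 72), (332, 547, 62, 72), (336, 549, 63, 73), (340, 552, 59, 65), (344, 554, 59, 65)]
285 [(200, 497, 58, 78), (204, 498, 58, 76), (208, 502, 62, 84), (212, 503, 62, 84), (216, 505, 62, 85), (220, 506, 63, 85), (224, 507, 62, 84), (228, 507, 57, 75), (232, 507, 52, 65), (236, 510, 57, 75), (240, 512, 59, 79), (244, 514, 60, 80), (248, 515, 60, 81), (252, 517, 61, 82), (256, 518,
[... 722 characters left out ...]
17, 55, 81), (256, 519, 56, 83), (260, 520, 55, 83), (264, 521, 56, 83), (268, 523, 55, 83), (272, 524, 56, 83), (276, 526, 55, 82), (280, 527, 55, 82), (284, 529, 55, 82), (288, 530, 55, 83), (292, 532, 55, 82), (296, 533, 54, 81), (300, 535, 49, 73), (304, 541, 26, 32), (308, 543, 26, 34), (312, 545, 26, 33), (316, 544, 41, 58), (320, 544, 48, 70), (324, 543, 55, 81), (328, 544, 58, 87), (332, 545, 58, 87), (336, 545, 64, 96), (340, 546, 64, 96), (344, 547, 63, 96)]
[503.06335274  36.081591    80.00314009] [534.75543525  63.18663237  83.99926089]
260 0 [nan nan nan]
294 90 [518.4 -27.5  81.2]
329 125 [519.5 -98.8  81.2]<stdin>:9: RuntimeWarning: Mean of empty slice.
  ret = um.true_divide(
```

{"api": "servo_tool", "payload": {
  "rows": [
    [0, 0, 0, 0, 0.0005, 0, 0.036],
    [0, 0, 0, 0, 0.0005, 0, 0.036],
    [0, 0, 0, 0, 0.0005, 0, 0.036]
  ]
}}

```text
clock: 4.95
eef_pos: [525.5, 51.1, 46.9]
tool_rot: [0.704, 0.71, -0.0, -0.0]
contact_force: [-0.6, -0.7, 0.2]
grip_width: 36.1
grip_force: 0.1
```

{"api": "servo_tool", "payload": {
  "rows": [
    [0, 0, 0, 0, 0.0005, 0, 0.036],
    [0, 0, 0, 0, 0.0005, 0, 0.036],
    [0, 0, 0, 0, 0.0005, 0, 0.036]
  ]
}}

```text
clock: 5.25
eef_pos: [526.0, 51.1, 46.9]
tool_rot: [0.704, 0.71, 0.0, 0.0]
contact_force: [-0.9, 0.5, -0.5]
grip_width: 35.9
grip_force: 0.1
```

Left peg slid about 4 mm without resistance. I check the middle one for comparison.

{"api": "servo_tool", "payload": {
  "rows": [
    [0, 0, 0, 0, -0.004, 0, 0.036],
    [0, 0, 0, 0, -0.004, -0.03, 0.036],
    [0, 0, 0, 0, -0.004, -0.055, 0.036],
    [0, 0, 0, -0.04, -0.005, -0.06, 0.036],
    [0, 0, 0, -0.075, -0.006, -0.06, 0.036],
    [0, 0, 0, -0.075, -0.007, -0.055, 0.036],
    [0, 0, 0, -0.075, -0.007, -0.055, 0.036],
    [0, 0, 0, -0.075, -0.007, -0.03, 0.036]
  ]
}}

```text
clock: 6.05
eef_pos: [521.1, -23.6, 78.6]
tool_rot: [0.704, 0.71, 0.001, 0.002]
contact_force: [0.8, 0.6, -0.5]
grip_width: 36.0
grip_force: 0.0
```

{"api": "servo_tool", "payload": {
  "rows": [
    [0, 0, 0, 0, 0, 0.02, 0.036],
    [0, 0, 0, 0, 0, 0.03, 0.036],
    [0, 0, 0, 0, 0, 0.03, 0.036],
    [0, 0, 0, 0, 0.001, 0.03, 0.036],
    [0, 0, 0, 0, 0.002, 0.03, 0.036],
    [0, 0, 0, 0, 0.003, 0.03, 0.036],
    [0, 0, 0, 0, 0.003, 0.03, 0.036]
  ]
}}

```text
clock: 6.75
eef_pos: [523.1, -24.0, 47.4]
tool_rot: [0.704, 0.71, 0.0, 0.0]
contact_force: [-0.5, -0.3, 0.9]
grip_width: 35.9
grip_force: 0.0
```

{"api": "servo_tool", "payload": {
  "rows": [
    [0, 0, 0, 0, 0.0005, 0, 0.036],
    [0, 0, 0, 0, 0.0005, 0, 0.036],
    [0, 0, 0, 0, 0.0005, 0, 0.036]
  ]
}}

```text
clock: 7.05
eef_pos: [523.2, -24.0, 46.9]
tool_rot: [0.704, 0.71, 0.0, 0.0]
contact_force: [0.2, -0.3, -0.8]
grip_width: 35.7
grip_force: 0.0
```

{"api": "servo_tool", "payload": {
  "rows": [
    [0, 0, 0, 0, 0.0005, 0, 0.036],
    [0, 0, 0, 0, 0.0005, 0, 0.036],
    [0, 0, 0, 0, 0.0005, 0, 0.036]
  ]
}}

```text
clock: 7.35
eef_pos: [523.5, -23.9, 46.8]
tool_rot: [0.704, 0.71, -0.0, -0.0]
contact_force: [-0.5, -0.8, 1.5]
grip_width: 36.0
grip_force: 0.6
```

{"api": "servo_tool", "payload": {
  "rows": [
    [0, 0, 0, 0, 0.0005, 0, 0.036],
    [0, 0, 0, 0, 0.0005, 0, 0.036],
    [0, 0, 0, 0, 0.0005, 0, 0.036]
  ]
}}

```text
clock: 7.65
eef_pos: [524.0, -23.9, 46.8]
tool_rot: [0.704, 0.71, -0.0, -0.0]
contact_force: [-2.3, 1.0, 1.3]
grip_width: 36.1
grip_force: 1.0
```

{"api": "servo_tool", "payload": {
  "rows": [
    [0, 0, 0, 0, 0.0003, 0, 0.036],
    [0, 0, 0, 0, 0.0003, 0, 0.036],
    [0, 0, 0, 0, 0.0003, 0, 0.036]
  ]
}}

```text
clock: 7.95
eef_pos: [524.2, -23.9, 46.8]
tool_rot: [0.704, 0.71, -0.0, -0.0]
contact_force: [-3.5, 0.0, 3.7]
grip_width: 35.9
grip_force: 2.2
```

Middle peg resists at once (−3.5 N with +0.7 mm), so it is firm and the left one has the play. Back to the left peg to draw it out.

{"api": "servo_tool", "payload": {
  "rows": [
    [0, 0, 0, 0, -0.004, 0, 0.036],
    [0, 0, 0, 0, -0.004, -0.03, 0.036],
    [0, 0, 0, 0, -0.004, -0.055, 0.036],
    [0, 0, 0, 0.04, -0.004, -0.06, 0.044],
    [0, 0, 0, 0.075, -0.003, -0.06, 0.044],
    [0, 0, 0, 0.075, -0.003, -0.055, 0.044],
    [0, 0, 0, 0.075, -0.003, -0.055, 0.044],
    [0, 0, 0, 0.075, -0.003, -0.035, 0.044]
  ]
}}

```text
clock: 8.75
eef_pos: [522.3, 50.4, 83.3]
tool_rot: [0.704, 0.71, 0.001, 0.002]
contact_force: [0.3, 0.2, -0.9]
grip_width: 44.3
grip_force: 0.0
```

{"api": "servo_tool", "payload": {
  "rows": [
    [0, 0, 0, 0, 0, 0.02, 0.044],
    [0, 0, 0, 0, 0, 0.035, 0.044],
    [0, 0, 0, 0, 0, 0.035, 0.044],
    [0, 0, 0, 0, 0, 0.035, 0.038],
    [0, 0, 0, 0, 0, 0.035, 0.034],
    [0, 0, 0, 0, 0, 0.035, 0.031],
    [0, 0, 0, 0, 0, 0.035, 0.029],
    [0, 0, 0, 0, 0, 0.035, 0.029]
  ]
}}

```text
clock: 9.55
eef_pos: [521.1, 51.0, 47.3]
tool_rot: [0.704, 0.71, 0.0, 0.0]
contact_force: [-0.2, -0.3, 1.0]
grip_width: 29.0
grip_force: 0.3
```

{"api": "servo_tool", "payload": {
  "rows": [
    [0, 0, 0, 0, 0, 0, 0.026],
    [0, 0, 0, 0, 0, 0, 0.02],
    [0, 0, 0, 0, 0, 0, 0.02]
  ]
}}

```text
clock: 9.85
eef_pos: [521.1, 51.0, 47.5]
tool_rot: [0.704, 0.71, 0.0, 0.0]
contact_force: [-0.4, -1.1, 6.0]
grip_width: 27.1
grip_force: 58.5
```

{"api": "servo_tool", "payload": {
  "rows": [
    [0, 0, 0, 0, 0, -0.002, 0.02],
    [0, 0, 0, 0, 0, -0.006, 0.02],
    [0, 0, 0, 0, 0, -0.015, 0.02],
    [0, 0, 0, 0, 0, -0.03, 0.02],
    [0, 0, 0, 0, 0, -0.06, 0.02],
    [0, 0, 0, 0, 0, -0.1, 0.02],
    [0, 0, 0, 0, 0, -0.1, 0.02],
    [0, 0, 0, 0, 0, -0.1, 0.02]
  ]
}}

```text
clock: 10.65
eef_pos: [521.0, 51.1, 147.8]
tool_rot: [0.704, 0.71, 0.001, 0.001]
contact_force: [-0.1, -1.1, -1.3]
grip_width: 26.7
grip_force: 59.1
```

```bash
python3 - <<'E'
from h import *; import cv2
t,d=cams.grab_frame("top");C=cloud("top",d)
im=np.hstack([cv2.resize(t[200:290,200:440],(640,240))]);p,d,W,o=wcloud();print(o["eef_pos"],o["grip_width"])
cv2.imwrite("pics/c3.png",np.vstack([cv2.resize(p,(480,360)),cv2.resize(im,(480,180))]));np.save("w3.npy",W)
E
```

```text
[520.41081162  51.04282344 146.71303303] 26.797696624466276
```

View pics/c3.png

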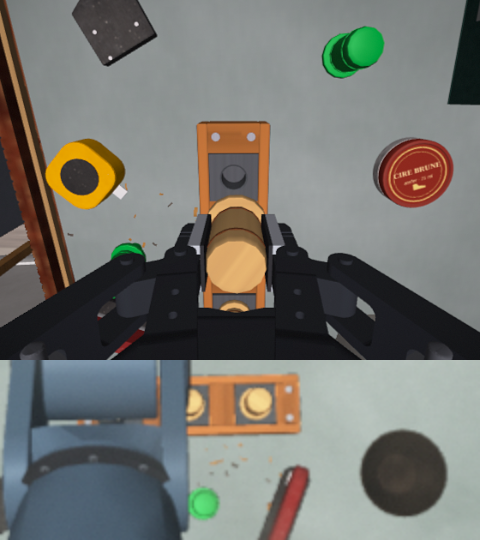

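The peg is in the fingers and the open hole shows at (233,177) in the upper picture. Carry it to the bowl.

{"api": "servo_tool", "payload": {
  "rows": [
    [0, 0, 0, -0.045, -0.012, 0, 0.02],
    [0, 0, 0, -0.09, -0.024, 0, 0.02],
    [0, 0, 0, -0.135, -0.036, 0, 0.02],
    [0, 0, 0, -0.18, -0.048, 0, 0.02],
    [0, 0, 0, -0.225, -0.06, 0, 0.02],
    [0, 0, 0, -0.27, -0.072, 0, 0.02],
    [0, 0, 0, -0.3, -0.079, 0, 0.02],
    [0, 0, 0, -0.313, -0.082, 0, 0.02]
  ]
}}

```text
clock: 11.55
eef_pos: [440.4, -264.7, 145.8]
tool_rot: [0.705, 0.709, -0.0, -0.001]
contact_force: [-0.5, -0.8, -0.9]
grip_width: 26.7
grip_force: 59.2
```

{"api": "servo_tool", "payload": {
  "rows": [
    [0, 0, 0, 0, 0, 0.02, 0.02],
    [0, 0, 0, 0, 0, 0.04, 0.02],
    [0, 0, 0, 0, 0, 0.06, 0.02],
    [0, 0, 0, 0, 0, 0.075, 0.02],
    [0, 0, 0, 0, 0, 0.085, 0.02],
    [0, 0, 0, 0, 0, 0.085, 0.02],
    [0, 0, 0, 0, 0, 0.085, 0.02]
  ]
}}

```text
clock: 12.25
eef_pos: [441.8, -262.5, 62.0]
tool_rot: [0.704, 0.71, -0.0, -0.0]
contact_force: [0.3, -0.1, -0.4]
grip_width: 26.6
grip_force: 59.1
```

{"api": "servo_tool", "payload": {
  "rows": [
    [0, 0, 0, 0, 0, 0.006, 0.02],
    [0, 0, 0, 0, 0, 0.009, 0.02],
    [0, 0, 0, 0, 0, 0.009, 0.02],
    [0, 0, 0, 0, 0, 0.009, 0.046],
    [0, 0, 0, 0, 0, 0.009, 0.046],
    [0, 0, 0, 0, 0, 0.009, 0.046],
    [0, 0, 0, 0, 0, 0.009, 0.046],
    [0, 0, 0, 0, 0, 0.009, 0.046]
  ]
}}

```text
clock: 13.05
eef_pos: [441.6, -262.7, 52.9]
tool_rot: [0.704, 0.71, 0.0, 0.0]
contact_force: [-0.5, -0.1, 0.3]
grip_width: 45.9
grip_force: 0.0
```

{"api": "servo_tool", "payload": {
  "rows": [
    [0, 0, 0, 0, 0, -0.02, 0.046],
    [0, 0, 0, 0, 0, -0.05, 0.046],
    [0, 0, 0, 0, 0, -0.1, 0.046],
    [0, 0, 0, 0, 0, -0.14, 0.046],
    [0, 0, 0, 0, 0, -0.14, 0.046],
    [0, 0, 0, 0, 0, -0.14, 0.046]
  ]
}}

```text
clock: 13.65
eef_pos: [441.7, -262.8, 193.2]
tool_rot: [0.704, 0.71, 0.0, 0.001]
contact_force: [0.0, 0.5, -1.4]
grip_width: 46.0
grip_force: 0.0
```

```bash
python3 - <<'E'
from h import *; import cv2
p,d,W,o=wcloud();print(o["eef_pos"],o["tool_rot"])
s,_=cams.grab_frame("side");im=cv2.resize(s[130:290,180:400],(660,480))
cv2.imwrite("pics/c4.png",np.hstack([cv2.resize(p,(400,300)),cv2.resize(s[130:280,200:400],(400,300))]))
E
```

```text
[ 441.69243542 -262.75043232  193.24684477] [7.03921368e-01 7.10277553e-01 1.21629342e-04 7.00487583e-04]
```

View pics/c4.png

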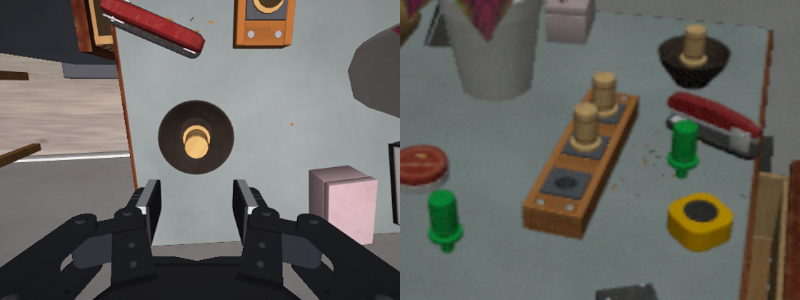

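Wrist view (left): the peg stands in the bowl at (197,140). Side crop: the empty hole is at (568,183) and the other two pegs are seated. Now I look at the hole from above.

{"api": "servo_tool", "payload": {
  "rows": [
    [0, 0, 0, 0.045, 0.011, 0, 0.046],
    [0, 0, 0, 0.09, 0.022, 0, 0.046],
    [0, 0, 0, 0.135, 0.034, 0, 0.046],
    [0, 0, 0, 0.18, 0.045, 0, 0.046],
    [0, 0, 0, 0.225, 0.057, 0, 0.046],
    [0, 0, 0, 0.27, 0.068, 0, 0.046],
    [0, 0, 0, 0.3, 0.076, 0, 0.046],
    [0, 0, 0, 0.313, 0.079, 0, 0.046]
  ]
}}

```text
clock: 14.55
eef_pos: [517.4, 53.4, 191.3]
tool_rot: [0.703, 0.711, -0.001, -0.001]
contact_force: [-0.8, 0.2, -0.9]
grip_width: 45.9
grip_force: 0.0
```

{"api": "servo_tool", "payload": {
  "rows": [
    [0, 0, 0, 0, 0, 0, 0.046],
    [0, 0, 0, 0, 0, 0, 0.046]
  ]
}}

```text
clock: 14.75
eef_pos: [517.3, 50.2, 192.1]
tool_rot: [0.704, 0.71, -0.001, -0.0]
contact_force: [-1.1, 0.3, -0.7]
grip_width: 45.9
grip_force: 0.0
```

```bash
python3 - <<'E'
from h import *; import cv2
p,d,W,o=wcloud();print(o["eef_pos"],o["tool_rot"])
cv2.imwrite("pics/w5.png",p)
k=(abs(W[...,0]-518)<25)&(abs(W[...,1]-51)<25)&(d>0)
h=k&(W[...,2]<25);P=W[h];print(h.sum(),P.mean(0))
ys,xs=np.where(k);y0,y1,x0,x1=ys.min(),ys.max(),xs.min(),xs.max();print(y0,y1,x0,x1)
cv2.imwrite("pics/c5.png",cv2.resize(p[y0-15:y1+15,x0-15:x1+15],None,fx=6,fy=6,interpolation=2)[:600,:800])
# hole edge depth rays: project bush plane z=33 through the dark pixels
g=cv2.cvtColor(p,6);c=cams.camera_info("wrist");T=c["T_tool_cam"];R=Ro.from_quat(o["tool_rot"]).as_matrix()
O=R@T[:3,3]+o["eef_pos"]
def pl(u,v,z=33):
    D=R@T[:3,:3]@np.array([(u-c["cx"])/c["fx"],(v-c["cy"])/c["fy"],1]);return O+D*(z-O[2])/D[2]
print("ctr30..",g[(y0+y1)//2,x0:x1:2]); 
S=W[k&(abs(W[...,2]-33)<2)];print("z",S[:,2].mean())
print(pl(x0-15,y0-15),pl(x0-14,y0-15),pl(x0-15,y0-14))
E
```

```text
[517.32792164  50.19803285 192.10085815] [ 7.03941593e-01  7.10257419e-01 -6.63402573e-04 -4.38787538e-04]
411 [518.85537915  45.30260951  10.05370878]
165 419 148 405
ctr30.. [109 110 110 110 112 120 127 127  69  54  42  24  26  27  27  26  28  27
  28  26  27  27  25  18 117 209 205 208 111  53  48  14  16  14  14  14
  13  16   8 135 153 153 153 134 154 155 153 155 116 140 139 140 136 109
 122 122 116 135 187 182 183 188 190 188 187 191 185 180 178 178 178 182
 131 121 120 120 114 139 140 141 118 154 151 150 151 152 151 149 147   3
  14  15  16  13  14  16  14  33  55  82 210 205 207 172  15  26  27  26
  28  26  26  26  26  28  26  24  19  71 144 153 150 149 148 147 147 150
 148 150 150]
z 33.282291028312905
[389.62907572  88.25582374  33.        ] [390.52686814  88.26380168  33.        ] [389.53501762  87.36668487  33.        ]
```

View pics/c5.png

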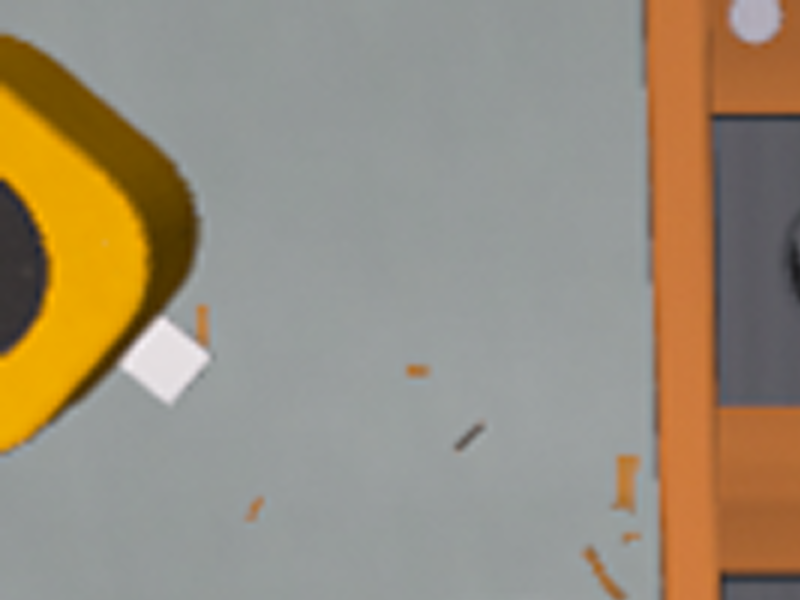

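The crop missed the hole (only its edge is visible at right), so I measure it by code from the saved picture.

```bash
python3 - <<'E'
from h import *; import cv2
p,d,W,o=wcloud();c=cams.camera_info("wrist");T=c["T_tool_cam"];R=Ro.from_quat(o["tool_rot"]).as_matrix()
O=R@T[:3,3]+o["eef_pos"];v,u=np.mgrid[:420,:560]
D=np.stack([(u-c["cx"])/c["fx"],(v-c["cy"])/c["fy"],1+0*u],-1)@(R@T[:3,:3]).T
M=O+D*((33-O[2])/D[...,2])[...,None]
near=(abs(M[...,0]-518)<30)&(abs(M[...,1]-51)<30)&(d>0)
h=near&(abs(M[...,0]-518)<17)&(abs(M[...,1]-51)<17)&(W[...,2]<29)
P=M[h];print("hole",h.sum(),P.mean(0),((P.min(0)+P.max(0))/2),np.ptp(P,axis=0))
ys,xs=np.where(near);cv2.imwrite("pics/c6.png",cv2.resize(p[ys.min():ys.max(),xs.min():xs.max()],None,fx=8,fy=8,interpolation=2))
print(ys.min(),xs.min(),p[ys.min():ys.max(),xs.min():xs.max()].shape)
# bush plate (grey, square) outline
hsv=cv2.cvtColor(p,40);g=near&(hsv[...,1]<70)&(hsv[...,2]<140)
n,l,s,ct=cv2.connectedComponentsWithStats(g.astype(np.uint8));i=1+np.argmax(s[1:,4]);B=M[l==i]
print("bush",((B.min(0)+B.max(0))/2),np.ptp(B,axis=0),B.mean(0),cv2.minAreaRect(B[:,:2].astype(np.float32)))
E
```

```text
hole 437 [518.77391022  49.87845751  33.        ] [518.90737343  49.46214095  33.        ] [21.40855236 20.98582266  0.        ]
159 243 (63, 65, 3)
bush [518.39538877  49.58338943  33.        ] [45.90697888 45.06865052  0.        ] [518.42900717  49.9055227   33.        ] ((518.3916625976562, 49.58613586425781), (45.54885482788086, 44.71851348876953), 0.47045934200286865)
```

View pics/c6.png

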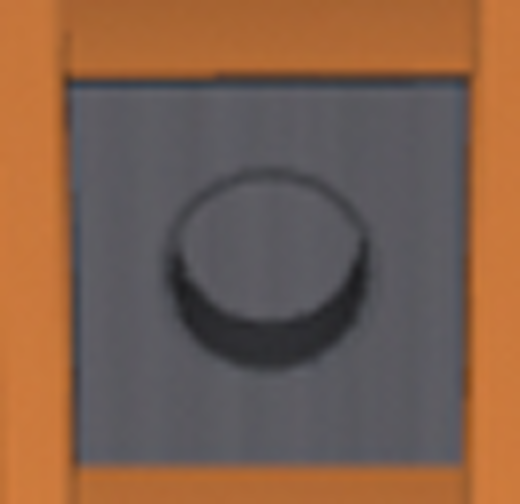

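The crop shows the round 23 mm hole, centred at about (268,268), with nothing in it. The wrist puts it at (518.6, 49.8), and the bush and middle-peg spacing agree to about 1 mm. Now I go above the spare.

{"api": "servo_tool", "payload": {
  "rows": [
    [0, 0, 0, 0.045, -0.009, 0, 0.05],
    [0, 0, 0, 0.09, -0.018, 0, 0.05],
    [0, 0, 0, 0.135, -0.027, 0, 0.05],
    [0, 0, 0, 0.18, -0.036, 0, 0.05],
    [0, 0, 0, 0.225, -0.046, 0, 0.05],
    [0, 0, 0, 0.252, -0.052, 0, 0.05],
    [0, 0, 0, 0.252, -0.052, 0, 0.05],
    [0, 0, 0, 0.252, -0.052, 0, 0.05]
  ]
}}

```text
clock: 15.65
eef_pos: [463.7, 301.8, 192.7]
tool_rot: [0.704, 0.71, -0.0, 0.0]
contact_force: [-0.6, -0.7, -0.1]
grip_width: 49.8
grip_force: 0.0
```

```bash
python3 - <<'E'
from h import *; import cv2
p,d,W,o=wcloud();print(o["eef_pos"],o["tool_rot"]);np.save("w6.npy",W);cv2.imwrite("pics/w6.png",p)
c=cams.camera_info("wrist");T=c["T_tool_cam"];R=Ro.from_quat(o["tool_rot"]).as_matrix()
O=R@T[:3,3]+o["eef_pos"];v,u=np.mgrid[:420,:560]
D=np.stack([(u-c["cx"])/c["fx"],(v-c["cy"])/c["fy"],1+0*u],-1)@(R@T[:3,:3]).T
near=(abs(W[...,0]-463)<35)&(abs(W[...,1]-302)<35)&(d>0)
for a,b in((87,94),(72,79),(32,39),(27,32)):
    k=near&(W[...,2]>a)&(W[...,2]<b);P=W[k]
    if len(P):print(a,b,len(P),P.mean(0).round(1),((P.min(0)+P.max(0))/2).round(1),np.ptp(P,axis=0).round(1))
E
```

```text
[463.69427195 301.77743177 192.71540603] [ 7.03959402e-01  7.10240178e-01 -2.15328487e-04  6.01312484e-05]
87 94 475 [463.5 304.4  90. ] [463.6 304.1  89.7] [19.3 18.1  5.4]
72 79 373 [463.4 308.2  76.2] [463.6 303.5  75.1] [26.7 27.8  5.8]
32 39 391 [464.8 311.5  35.3] [463.5 302.5  35.4] [68.5 67.2  6.9]
27 32 3741 [463.5 304.7  30.6] [463.  302.1  29.6] [70.  69.9  4.7]
```

{"api": "servo_tool", "payload": {
  "rows": [
    [0, 0, 0, 0.0023, 0, 0.04, 0.05],
    [0, 0, 0, 0.0023, 0, 0.08, 0.05],
    [0, 0, 0, 0.0023, 0, 0.11, 0.05],
    [0, 0, 0, 0.0023, 0, 0.13, 0.05],
    [0, 0, 0, 0.0023, 0, 0.142, 0.05],
    [0, 0, 0, 0.0023, 0, 0.148, 0.05],
    [0, 0, 0, 0.0023, 0, 0.148, 0.05],
    [0, 0, 0, 0.0023, 0, 0.148, 0.05]
  ]
}}

```text
clock: 16.5
eef_pos: [464.1, 304.9, 45.8]
tool_rot: [0.704, 0.71, 0.001, 0.0]
contact_force: [0.1, -0.4, -0.3]
grip_width: 50.0
grip_force: 0.0
```

{"api": "servo_tool", "payload": {
  "rows": [
    [0, 0, 0, 0, 0, 0, 0.04],
    [0, 0, 0, 0, 0, 0, 0.034],
    [0, 0, 0, 0, 0, 0, 0.03],
    [0, 0, 0, 0, 0, 0, 0.028],
    [0, 0, 0, 0, 0, 0, 0.022],
    [0, 0, 0, 0, 0, 0, 0.02],
    [0, 0, 0, 0, 0, 0, 0.02]
  ]
}}

```text
clock: 17.2
eef_pos: [463.5, 304.9, 45.3]
tool_rot: [0.704, 0.71, 0.0, 0.0]
contact_force: [-1.3, 0.3, 5.3]
grip_width: 26.6
grip_force: 58.7
```

{"api": "servo_tool", "payload": {
  "rows": [
    [0, 0, 0, 0, 0, -0.004, 0.02],
    [0, 0, 0, 0, 0, -0.012, 0.02],
    [0, 0, 0, 0, 0, -0.03, 0.02],
    [0, 0, 0, 0, 0, -0.06, 0.02],
    [0, 0, 0, 0, 0, -0.1, 0.02],
    [0, 0, 0, 0, 0, -0.1, 0.02],
    [0, 0, 0, 0, 0, -0.1, 0.02],
    [0, 0, 0, 0, 0, -0.1, 0.02]
  ]
}}

```text
clock: 18.0
eef_pos: [463.0, 304.6, 144.1]
tool_rot: [0.704, 0.71, -0.001, -0.0]
contact_force: [-0.1, 0.2, -0.7]
grip_width: 26.7
grip_force: 59.0
```

```bash
python3 - <<'E'
from h import *; import cv2
p,d,W,o=wcloud();e=o["eef_pos"];print(e,o["tool_rot"],o["grip_width"]);cv2.imwrite("pics/w7.png",p)
Q=W-e
near=(abs(Q[...,0])<14)&(abs(Q[...,1])<35)&(d>0)
for a,b in((28,36),(36,41),(41,48),(-12,-3)):
    k=near&(Q[...,2]>a)&(Q[...,2]<b);P=Q[k]
    if len(P):print(a,b,len(P),P.mean(0).round(1),((P.min(0)+P.max(0))/2).round(1),np.ptp(P,axis=0).round(1))
s,_=cams.grab_frame("side");cv2.imwrite("pics/s7.png",s[200:400,150:400])
E
```

```text
[462.95493474 304.55136126 144.05280931] [ 7.03922321e-01  7.10276572e-01 -7.14390981e-04 -2.18442015e-04] 26.741788892827774
28 36 1919 [ 0.4  5.3 31.3] [ 0.   1.3 32. ] [27.9 23.8  8. ]
36 41 702 [-3.3  4.  38.3] [-0.   0.2 38.5] [28.  23.3  5. ]
41 48 2284 [ 0.6  0.6 44.5] [ 0.5 -0.5 44.1] [19.6 19.3  6.2]
-12 -3 815 [-0.2 11.5 -8.7] [ 0.   8.7 -7.5] [28.  15.7  8.9]
```

The spare is held centred in the fingers. Move it over the hole.

{"api": "servo_tool", "payload": {
  "rows": [
    [0, 0, 0, -0.045, 0.009, 0, 0.02],
    [0, 0, 0, -0.09, 0.019, 0, 0.02],
    [0, 0, 0, -0.135, 0.028, 0, 0.02],
    [0, 0, 0, -0.18, 0.037, 0, 0.02],
    [0, 0, 0, -0.225, 0.047, 0, 0.02],
    [0, 0, 0, -0.255, 0.053, 0, 0.02],
    [0, 0, 0, -0.255, 0.053, 0, 0.02],
    [0, 0, 0, -0.255, 0.053, 0.02, 0.02]
  ]
}}

```text
clock: 18.9
eef_pos: [519.9, 49.8, 125.7]
tool_rot: [0.705, 0.71, 0.001, 0.001]
contact_force: [0.4, 0.2, -1.3]
grip_width: 26.7
grip_force: 59.1
```

{"api": "servo_tool", "payload": {
  "rows": [
    [0, 0, 0, 0, 0, 0.02, 0.02],
    [0, 0, 0, 0, 0, 0.03, 0.02],
    [0, 0, 0, 0, 0, 0.035, 0.02],
    [0, 0, 0, 0, 0, 0.035, 0.02],
    [0, 0, 0, 0, 0, 0.035, 0.02]
  ]
}}

```text
clock: 19.4
eef_pos: [519.1, 50.5, 90.4]
tool_rot: [0.704, 0.71, 0.0, 0.0]
contact_force: [0.3, 0.6, -0.1]
grip_width: 26.7
grip_force: 59.1
```

```bash
python3 - <<'E'
from h import *; import cv2
o=monitor.get_obs();print(o["eef_pos"],o["tool_rot"],o["contact_force"])
s,_=cams.grab_frame("side");t,_=cams.grab_frame("top")
cv2.imwrite("pics/s8.png",cv2.resize(s[140:270,220:360],(800,743))[:600])
E
```

```text
[519.11665383  50.54700532  90.40909522] [7.03820434e-01 7.10377831e-01 2.69550260e-04 2.46363536e-04] [ 0.34482653  0.55492647 -0.06561709]
```

View pics/s8.png

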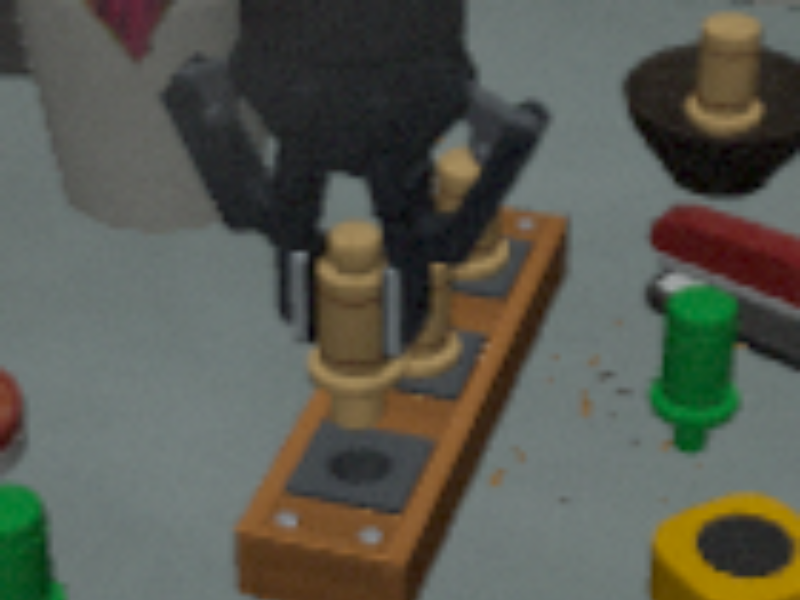

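The spare hangs upright above the open hole: tenon at (356,410), hole centre at (360,463). I lower it with a small correction.

{"api": "servo_tool", "payload": {
  "rows": [
    [0, 0, 0, -0.0003, -0.0006, 0.006, 0.02],
    [0, 0, 0, -0.0003, -0.0006, 0.012, 0.02],
    [0, 0, 0, -0.0003, -0.0006, 0.016, 0.02],
    [0, 0, 0, -0.0003, -0.0006, 0.019, 0.02],
    [0, 0, 0, -0.0003, -0.0006, 0.021, 0.02],
    [0, 0, 0, -0.0003, -0.0006, 0.023, 0.02],
    [0, 0, 0, -0.0003, -0.0006, 0.0235, 0.02],
    [0, 0, 0, -0.0003, -0.0006, 0.0235, 0.02]
  ]
}}

```text
clock: 20.3
eef_pos: [518.2, 50.0, 66.4]
tool_rot: [0.704, 0.71, -0.0, 0.0]
contact_force: [0.8, 0.9, -0.4]
grip_width: 26.4
grip_force: 59.1
```

{"api": "servo_tool", "payload": {
  "rows": [
    [0, 0, 0, 0, 0, 0.001, 0.02],
    [0, 0, 0, 0, 0, 0.002, 0.02],
    [0, 0, 0, 0, 0, 0.003, 0.02],
    [0, 0, 0, 0, 0, 0.003, 0.02]
  ]
}}

```text
clock: 20.7
eef_pos: [518.1, 50.0, 63.3]
tool_rot: [0.704, 0.71, -0.0, -0.0]
contact_force: [0.2, -0.2, -1.4]
grip_width: 26.5
grip_force: 59.1
```

{"api": "servo_tool", "payload": {
  "rows": [
    [0, 0, 0, 0, 0, 0.002, 0.02],
    [0, 0, 0, 0, 0, 0.004, 0.02],
    [0, 0, 0, 0, 0, 0.005, 0.02],
    [0, 0, 0, 0, 0, 0.005, 0.02]
  ]
}}

```text
clock: 21.1
eef_pos: [518.1, 50.0, 58.2]
tool_rot: [0.704, 0.71, -0.0, -0.0]
contact_force: [0.0, -0.5, -0.5]
grip_width: 26.6
grip_force: 59.1
```

{"api": "servo_tool", "payload": {
  "rows": [
    [0, 0, 0, 0, 0, 0.002, 0.02],
    [0, 0, 0, 0, 0, 0.004, 0.02],
    [0, 0, 0, 0, 0, 0.006, 0.02],
    [0, 0, 0, 0, 0, 0.0075, 0.02],
    [0, 0, 0, 0, 0, 0.0075, 0.02]
  ]
}}

```text
clock: 21.6
eef_pos: [518.1, 50.0, 50.6]
tool_rot: [0.704, 0.71, -0.0, -0.0]
contact_force: [0.5, 0.0, 0.1]
grip_width: 26.6
grip_force: 59.1
```

{"api": "servo_tool", "payload": {
  "rows": [
    [0, 0, 0, 0, 0, 0.0005, 0.02],
    [0, 0, 0, 0, 0, 0.001, 0.02],
    [0, 0, 0, 0, 0, 0.0015, 0.02],
    [0, 0, 0, 0, 0, 0.0015, 0.02]
  ]
}}

```text
clock: 22.0
eef_pos: [518.2, 50.0, 49.3]
tool_rot: [0.704, 0.71, -0.0, -0.0]
contact_force: [-0.4, 1.1, -0.5]
grip_width: 26.5
grip_force: 59.1
```

Free all the way down, about 1 mm above seat. Release gently and withdraw.

{"api": "servo_tool", "payload": {
  "rows": [
    [0, 0, 0, 0, 0, 0, 0.03],
    [0, 0, 0, 0, 0, 0, 0.036],
    [0, 0, 0, 0, 0, 0, 0.044],
    [0, 0, 0, 0, 0, 0, 0.044],
    [0, 0, 0, 0, 0, 0, 0.044]
  ]
}}

```text
clock: 22.5
eef_pos: [518.2, 50.0, 49.4]
tool_rot: [0.704, 0.71, 0.0, 0.0]
contact_force: [0.9, -0.3, 0.1]
grip_width: 44.3
grip_force: 0.0
```

{"api": "servo_tool", "payload": {
  "rows": [
    [0, 0, 0, 0, 0, -0.01, 0.044],
    [0, 0, 0, 0, 0, -0.03, 0.044],
    [0, 0, 0, 0, 0, -0.06, 0.044],
    [0, 0, 0, 0, 0, -0.1, 0.044],
    [0, 0, 0, 0, 0, -0.13, 0.044],
    [0, 0, 0, 0.03, -0.03, -0.14, 0.044],
    [0, 0, 0, 0.06, -0.07, -0.14, 0.044],
    [0, 0, 0, 0.1, -0.1, -0.14, 0.044]
  ]
}}

```text
clock: 23.3
eef_pos: [415.5, 149.3, 190.3]
tool_rot: [0.705, 0.71, 0.0, 0.0]
contact_force: [0.8, 0.8, 0.5]
grip_width: 44.0
grip_force: 0.0
```

{"api": "servo_tool", "payload": {
  "rows": [
    [0, 0, 0, 0.04, -0.02, 0, 0.044],
    [0, 0, 0, 0.08, -0.03, 0, 0.044],
    [0, 0, 0, 0.12, -0.03, 0, 0.044],
    [0, 0, 0, 0.16, -0.03, 0, 0.044],
    [0, 0, 0, 0.16, -0.03, 0, 0.044],
    [0, 0, 0, 0.16, -0.03, 0, 0.044]
  ]
}}

```text
clock: 23.9
eef_pos: [385.5, 309.2, 189.7]
tool_rot: [0.703, 0.711, -0.0, 0.0]
contact_force: [0.5, -0.5, -0.8]
grip_width: 43.8
grip_force: 0.0
```

```bash
python3 - <<'E'
from h import *; import cv2
t,d=cams.grab_frame("top");s,_=cams.grab_frame("side");C=cloud("top",d);Z=C[...,2]
for u,a,b in((260,88,98),(260,74,86),(294,74,90),(329,74,90)):
    q=C[206:239,u-16:u+17].reshape(-1,3);q=q[(q[:,2]>a)&(q[:,2]<b)];print(u,len(q),q.mean(0).round(1))
cv2.imwrite("pics/end.png",np.hstack([cv2.resize(t[190:310,225:435],(420,240)),cv2.resize(s[130:270,215:375],(274,240))]))
E
```

```text
260 61 [517.9  50.1  92.6]
260 64 [516.6  50.1  78.7]
294 128 [519.1 -24.   81.3]
329 129 [519.5 -98.5  81. ]
```

View pics/end.png

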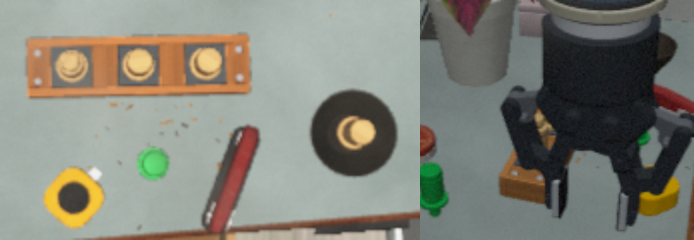

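The knob-topped spare is seated at (72,65) with its top at z≈93, as it should be. The other two pegs are seated at (137,65) and (206,62), and the wobbly peg is in the bowl at (355,131). Handing in.

```bash
python3 -c "
from bench import sign_off;print(sign_off())"
```

```text
the job is handed in; nothing more can be done
None
```

The left peg had the play; it is now in the bowl, the spare sits fully home in its hole, both firm pegs are seated, and the job was handed in at about 24 s (the right peg wasn't rocked, since the left slid freely and the middle stopped hard).

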